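# Unmould a plaster plug, then crack the drying box's stuck lid and hold it ajar

## Task

Lift the plaster casting out of the green mould by its steel lug and set it down upright on the floor of the orange tray, without dropping it, and let go of it. Then take the handle of the blue drying box's closed lid, pull until the sticky gasket lets go, and hold the lid slightly open, with a gap of about 3 cm at its front edge, without letting it fly wide open; finish while still holding the lid there. Leave the bottle, bowl and spatula where they are.

Things in the scene. Friction and masses are not known exactly. Their poses are not given: they have to be found in the camera images.
- mould: Green open mould, a fixed block 140 x 104 mm, 40 mm high, bolted down. Origin: centre of its underside; x along its length, z up. A rectangular cavity, 85 x 49 mm and 22 mm deep, is open at the top in its middle; the casting stands in it, its long side along the cavity's.
- casting: Off-white plaster plug with an oval foot 80 mm long (its x) and 44 mm wide (its y), 30 mm high, and an upright flat steel lug on top of its middle: 30 mm along x, 14 mm thick along y, from 30 to 71 mm above the underside. About 0.28 kg. Origin: centre of its underside; z up. At the start it stands upright in the mould, its underside 18 mm above the work surface, about 2 mm free on each side.
- lug (a point): Point on the casting's axis inside the steel lug, 55 mm above the casting's underside: the height to grip it, across its 14 mm thickness (along the casting's y).
- tray: Orange shallow tray, fixed, 150 x 120 mm outside, 15 mm high, walls and floor 5 mm thick. Origin: centre of its underside; x along its length.
- drybox: Blue drying box with a flat aluminium lid, bolted to the table: 200 mm deep (its x), 240 mm wide (its y), 120 mm high to the rim. Origin: centre of its underside; its front, with a round gauge, faces its -x, the lid's hinge runs along its y at the back.
- lid (a joint): Angle of the drying box's lid (rad): 0 shut, as at the start, growing as the front edge rises; the stop is at 0.30. The front edge lies 205 mm from the hinge, so 0.15 rad is a gap of 31 mm. The gasket sticks: the upward pull needed at the handle, weight included, grows to about 17 N (up to 19) at 0.05 rad (8 mm at the handle), then falls to about 5 N at 0.15 rad and 3.5 N from 0.2 rad on. Let go, the lid falls shut.
- lid_panel: The lid itself with its handle, 206 x 246 mm, 12 mm thick, about 0.55 kg. Origin: on the hinge line, middle of its width, at the lid's underside; x and y as the box's when shut, turning with the lid.
- lid_hinge (a point): Middle of the hinge line, fixed on the box: at its back, 120 mm above the work surface. The lid turns about the box's y through this point.
- lid_handle (a point): Centre of the lid's handle: a round black bar 12 mm thick, 110 mm long along the box's y, on two posts 100 mm apart; 165 mm in front of the hinge and 50 mm above the lid's underside, with 32 mm free between bar and lid. It moves with the lid.
- lid_front (a point): Middle of the lid's lower front edge, 205 mm in front of the hinge; its rise is the gap.
- dropper: Bystander: small white bottle with a blue cap, 38 mm across, 85 mm high. Origin: centre of its underside.
- bowl: Bystander: black rubber mixing bowl, 120 mm across, 65 mm high. Origin: centre of its underside.
- spatula: Bystander: spatula lying on the table, 200 mm long.
Not all that is in view belongs to the job. Of the things like the mould, leave any that is black, brown or red; of the rest the smaller one is meant.

How it is judged:
On the way, in this order (a step that is already met when the one before it is completed fails the run):
1. the casting is lifted clear of the mould (z of casting in the frame of mould above 0.045 m and contact force between the fingers and casting above 0.5 N), for 0.1 s.
2. the casting stands upright on the tray's floor, let go, with the lid still shut (horizontal distance between casting and tray below 0.06 m and height (world z) of casting below 0.009 m and angle between casting's own z axis and vertical below 0.1 rad and contact force between the fingers and casting below 0.05 N and linear speed of casting below 0.02 m/s and value of joint lid below 0.03 rad), for 0.2 s.
3. the lid is broken free and held slightly open by the gripper (value of joint lid between 0.09 and 0.22 rad and contact force between the fingers and lid_panel above 1 N), for 0.5 s.
At the end, for the whole second after the job is handed in: The fingers hold the lid still at 0.09 to 0.22 rad (a gap of 18 to 45 mm at the front edge), nothing else props it; the casting stands upright on the tray's floor, at rest; bottle, bowl and spatula are within 30 mm of where they were (all of step 3 and velocity of joint lid between -0.05 and 0.05 rad/s and contact force between lid_panel and casting below 0.05 N and contact force between lid_panel and dropper below 0.05 N and contact force between lid_panel and bowl below 0.05 N and contact force between lid_panel and spatula below 0.05 N and horizontal distance between casting and tray below 0.06 m and height (world z) of casting below 0.009 m and angle between casting's own z axis and vertical below 0.1 rad and linear speed of casting below 0.02 m/s and distance of each of dropper, bowl, spatula from where it was at the start of the episode below 0.03 m); the arm keeps its last pose, push and grip.
It fails at once if the lid flies wide open (beyond 0.27 rad, a gap of 55 mm) (value of joint lid above 0.27 rad).
It fails at once if the casting is dropped or thrown (linear speed of casting above 0.7 m/s and contact force between the fingers and casting below 0.05 N).
It fails at once if the bottle, bowl or spatula is shifted by more than 30 mm (distance of any of dropper, bowl, spatula from where it was at the start of the episode above 0.03 m).
It also fails if it takes over 54 s, if anything falls off the work surface, if the arm or the gripper's body presses on something with over 40 N, if the wrist force passes 120 N, or if a joint passes its speed limit or range.

## Robot

A 7-joint arm with a two-finger parallel gripper is mounted at the origin on the work surface. World frame = base frame: x ahead of the robot, y to its left, z up, the work surface at z = 0. Lengths are in m, angles in rad, forces in N, time in s.
With the tool pointing down it reaches from about 0.425 to 0.95 m from the base axis. Payload 4.7 kg.
Tool frame: the origin (TCP) lies between the finger pads; the fingertips stand 25 mm ahead of it and the grasp point (between the pads) lies 6 mm ahead of it; x points along the fingers, z is the direction in which the jaws open and shut, and the axes are right-handed (so a half turn about x gives the same grasp; the last joint's range is limited). The gripper opens to 85 mm and grips with 20 to 120 N. Pads are 22 mm wide; open, the fingers measure 114 mm over their backs; the gripper's body (76 mm by 85 mm) begins 54 mm behind the grasp point. The pads swing forward as they close: fully open they stand 13 mm farther back than shut.
Start: joints at [-0.029, 0.469, -0.049, 1.532, 0.024, 1.141, -0.082], TCP at [0.675, 0, 0.221] pointing down, gripper open.
Joint ranges: [-2.59, 2.59], [-0.33, 1.99], [-1.39, 1.29], [0.1, 2.45], [-1.04, 4.18], [0.21, 1.99], [-2.66, 2.66]. Speed limits (rad/s): [2.57, 2.57, 3.14, 3.14, 3.14, 3.14, 3.14].

## Interface

Orientations are given as a 3x3 rotation matrix whose columns are the frame's x, y, z axes.
In Python, from rig import * gives the robot as it stands. Calls block until the motion is done:
- movep(position, orientation): joint-space move of the TCP to a pose.
- move_l(position, attitude=None, feed=0.15, until_force=None): straight line of the TCP; attitude=None keeps the orientation; feed is the mean speed in m/s. With until_force (N) it stops when the force on the tool has changed by that much, and returns True; else False.
- move_joints(angles): joint-space move.
- command_gripper(opening, newtons=None): finger opening in m; newtons is the grip in N (None keeps the last); returns when the fingers have stopped.
- sleep(seconds).
- inverse_kinematics(position, orientation): joint angles nearest the present ones, or None.
- sense(): the state.
- camera(name): name is "scene" or "side" or "wrist"; returns (picture, depth): 480x640x3 uint8, red, green, blue; 480x640 float32, m along the optical axis (not along the pixel's ray), 0 where there is no reading.
- camera_params(name): a dict with "K" (3x3 intrinsics, pixels), "dist" ([k1, k2, p1, p2, k3] as OpenCV has them; the pictures are not rectified), "position" and "rotation" of the camera in the world; the wrist camera has in their place "tool_from_camera" (4x4, takes a point from camera to tool coordinates, whose origin is the TCP and whose axes are the tool frame's). Camera axes: x right, y down, z forward; pixel columns grow to the right and rows downward; lengths in m; the calibration is good to about 2 mm. A picture is of the moment at which its call begins: read the wrist's pose just before it. camera_params takes no time and is no camera call.
A pose or a line that the arm cannot do raises Unreachable and nothing moves.
- finish_job(): hands the job in, once; it reports no verdict.
The state is a dict: "time_s": time; "joint_pos": joint angles; "qd": joint speeds; "joint_efforts": joint torques, N m; "position": TCP position; "tcp_rot": TCP orientation; "wrist_force": force on the tool from outside, world axes, zero at the start; "ft_torque": the same for the moment, N m; "finger_gap": finger opening in m.
Only numpy, scipy, OpenCV 4.12 (cv2) and the standard library are available. Lean on these libraries where they do the work, as an engineer would, in place of code of your own. Each camera call takes 0.05 s, during which the arm holds its last target.

## Working session

There is one attempt and no reset: what is moved stays moved. The work goes in short steps, each a Python script; the robot and the scene stay as the last script left them, time stands still between calls to the robot, and variables do not carry over. Pictures are saved under pics/ and viewed, and the job is handed in when it is done.

```bash
ls; mkdir -p pics; cat > h.py <<'E'
from rig import *
import numpy as np, cv2
def save(n,img): cv2.imwrite('pics/'+n,cv2.cvtColor(img,cv2.COLOR_RGB2BGR))
E
python3 - <<'E'
from h import *
import pickle
out={}
for n in ['scene','side','wrist']:
    s=sense(); p,d=camera(n); out[n]=(p,d,camera_params(n),s); save(n+'0.png',p)
    c=camera_params(n); print(n,c, (d>0).mean())
pickle.dump(out,open('c0.pkl','wb')); print(s)
E
```

```text
pics
scene {'K': array([[539.53171572,   0.        , 319.23792905],
       [  0.        , 539.53171572, 236.7018914 ],
       [  0.        ,   0.        ,   1.        ]]), 'dist': array([-0.10617324,  0.        ,  0.        ,  0.        ,  0.        ]), 'position': array([1.42541448, 0.25990304, 1.13480946]), 'rotation': array([[-0.36732698,  0.66353428, -0.65176158],
       [ 0.93007929,  0.25840474, -0.26111207],
       [-0.00483853, -0.70210345, -0.71205852]])} 0.971748046875
side {'K': array([[477.72417799,   0.        , 319.30104978],
       [  0.        , 477.72417799, 238.67837645],
       [  0.        ,   0.        ,   1.        ]]), 'dist': array([0.00918029, 0.        , 0.        , 0.        , 0.        ]), 'position': array([0.2527728 , 0.70915312, 0.82379913]), 'rotation': array([[-0.96221087, -0.17081678,  0.21206574],
       [-0.27224876,  0.61935604, -0.73639576],
       [-0.00555544, -0.76630264, -0.64245576]])} 0.9959309895833334
wrist {'K': array([[377.78534774,   0.        , 318.72715735],
       [  0.        , 377.78534774, 238.57568724],
       [  0.        ,   0
[... 615 characters left out ...]
08226526]), 'qd': array([ 0.00035201, -0.00212578, -0.00048729, -0.00242627,  0.00089466,
        0.00110851, -0.00086933]), 'joint_efforts': array([ 5.33060393e-04, -5.11518788e+01, -4.69155551e-02, -2.38390929e+01,
        1.07741368e-02,  4.46335340e-03,  2.13932526e-05]), 'position': array([ 6.74461250e-01, -5.14117359e-06,  2.20462662e-01]), 'tcp_rot': array([[-1.76580839e-03, -2.78982109e-05,  9.99998441e-01],
       [-5.52088678e-05,  9.99999998e-01,  2.78007659e-05],
       [-9.99998439e-01, -5.51596908e-05, -1.76580993e-03]]), 'wrist_force': array([ 0.01384658, -0.56889922,  0.45025901]), 'ft_torque': array([ 0.0160616 ,  0.01423966, -0.00617403]), 'finger_gap': 0.08545967885732932}
```

View pics/scene0.png

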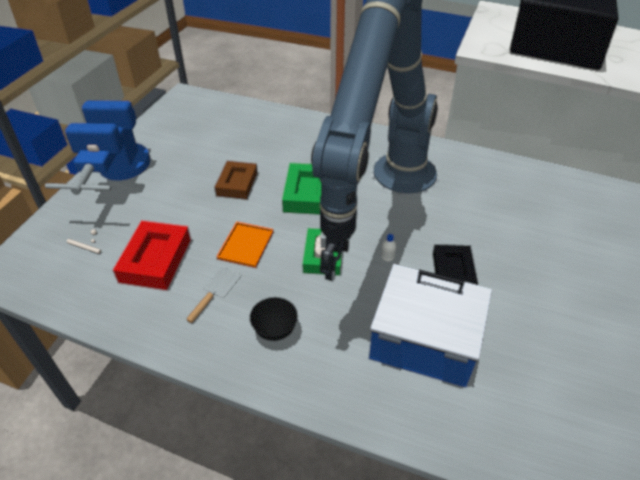

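View pics/side0.png

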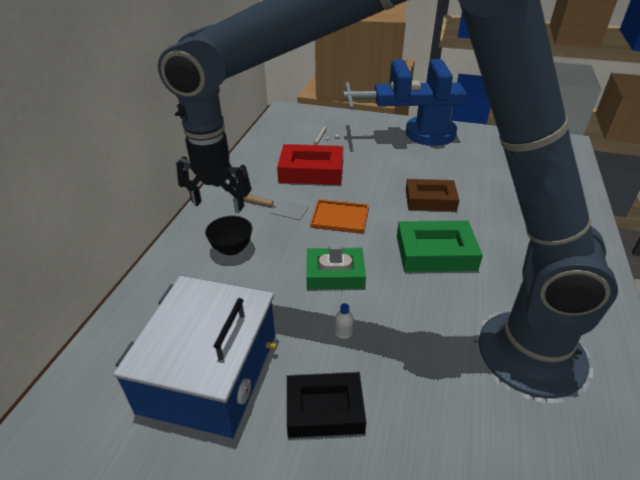

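View pics/wrist0.png

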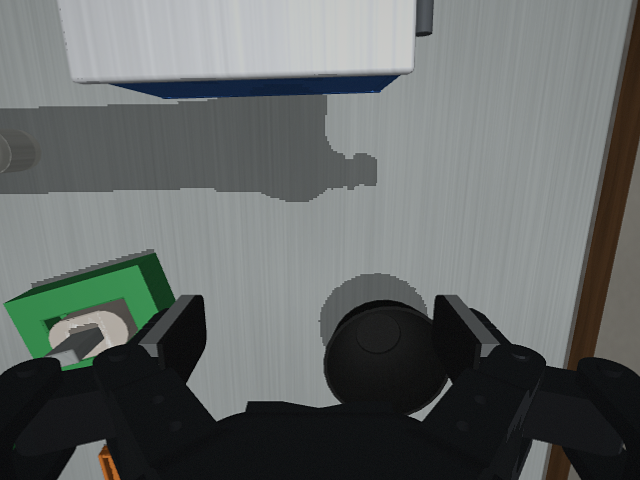

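The side view is the clearest: casting lug at about (336,253) in the small green mould, orange tray at (340,215), and box lid handle at about (230,328). The larger green mould at (438,246) is a decoy. The wrist view shows the lid at the top, and the bowl between the fingers at (385,350).

```bash
cat >> h.py <<'E'
def cloud(p,d,c,s=None):
    K,D=c['K'],c['dist']; v,u=np.mgrid[0:480,0:640]
    n=cv2.undistortPoints(np.stack([u,v],-1).reshape(-1,1,2).astype(np.float64),K,D).reshape(480,640,2)
    P=np.dstack([n,np.ones((480,640))])*d[...,None]
    if 'position' in c: R,t=c['rotation'],c['position']
    else:
        T=c['tool_from_camera']; R=s['tcp_rot']@T[:3,:3]; t=s['tcp_rot']@T[:3,3]+s['position']
    return P@R.T+t, cv2.cvtColor(p,cv2.COLOR_RGB2HSV)
def rect(xy):
    (cx,cy),(a,b),th=cv2.minAreaRect(xy.astype(np.float32)*1000)
    if a<b: a,b,th=b,a,th+90
    return np.round([cx,cy,a,b],1),round((th+90)%180-90,1)
def comps(m,minn=60):
    n,l,st,ce=cv2.connectedComponentsWithStats(m.astype(np.uint8))
    return [(l==i) for i in range(1,n) if st[i,4]>=minn]
E
cat > m.py <<'E'
from h import *
import pickle
o=pickle.load(open('c0.pkl','rb'))
for n in ['scene','side','wrist']:
    W,H=cloud(*o[n]); h,s,v=[H[...,i].astype(int) for i in range(3)]; z=W[...,2]; ok=o[n][1]>0
    print('==',n)
    for nm,m in dict(green=(h>45)&(h<75)&(s>120)&(v>60),orange=(h>8)&(h<22)&(s>200)&(v>120)).items():
        for c in comps(m&ok):
            zt=np.percentile(z[c],97); 
            t=c&(z>zt-.006)&(z<zt+.004)
            print(nm,c.sum(),'ztop',round(zt,4),'pix',np.argwhere(c).mean(0).round(),rect(W[t][:,:2]), 'zmin',z[c].min().round(4))
    # lid
    m=ok&(np.abs(z-.132)<.006)&(W[...,0]>.4)&(W[...,1]<-.0)&(s<60)&(v>90)
    for c in comps(m,400): print('lid',c.sum(),rect(W[c][:,:2]),'z',np.median(z[c]).round(4))
    m=ok&(z>.150)&(z<.185)&(v<90)&(W[...,1]<-.1)&(W[...,0]>.3)
    for c in comps(m,40): print('handle',c.sum(),W[c].mean(0).round(4),rect(W[c][:,:2]),'zmax',np.percentile(z[c],95).round(4),np.argwhere(c).mean(0).round())
    m=ok&(z>.06)&(z<.11)&(s<60)&(W[...,1]>-.1)&(W[...,0]>.35)
    for c in comps(m,15): print('lug?',c.sum(),W[c].mean(0).round(4),rect(W[c][:,:2]),'zmax',z[c].max().round(4),np.argwhere(c).mean(0).round())
E
python3 m.py
```

```text
== scene
green 1619 ztop 0.0584 pix [190. 302.] (array([ 230.3, -269.9,  185. ,  113.1]), 16.5) zmin 0.0008
green 545 ztop 0.045 pix [253. 311.] (array([ 464.8, -143. ,  139.9,   46.5]), 16.1) zmin 0.0002
green 76 ztop 0.3056 pix [266. 338.] (array([712.7,  15.5,  19.4,   3.7]), -18.6) zmin 0.0069
orange 1457 ztop 0.0159 pix [244. 245.] (array([ 501. , -340.9,  149.1,  117.7]), 5.6) zmin -0.0041
handle 68 [ 0.3299 -1.3931  0.1656] (array([  332.2, -1393.9,    65.2,    20.4]), 17.9) zmax 0.1797 [104.   3.]
handle 119 [ 0.4331 -0.8125  0.1655] (array([ 435.5, -814. ,  105.6,   31.3]), 1.3) zmax 0.183 [153. 114.]
lug? 35 [0.3972 0.0565 0.0641] (array([397.5,  57.4,  28.6,  14.8]), -88.1) zmax 0.0746 [243. 389.]
lug? 56 [ 0.7395 -0.0871  0.064 ] (array([739.5, -88.3,  89.3,  21.3]), -1.1) zmax 0.068 [322. 292.]
== side
green 3635 ztop 0.0544 pix [246. 439.] (array([ 220.9, -260.8,  184.1,  140.6]), 16.2) zmin -0.0022
green 1710 ztop 0.0417 pix [271. 335.] (array([ 450.8, -116.5,  136.8,  106.8]), 16.9) zmin -0.0017
orange 1123 ztop 0.0147 pix [216. 340.] (array([ 493. , -326.9,  144.2,  
[... 326 characters left out ...]
 402 [ 0.3899 -0.839   0.1656] (array([ 404.7, -872. ,  196.5,  141.7]), 23.7) zmax 0.182 [ 95. 407.]
lug? 65 [ 0.7338 -0.0856  0.063 ] (array([736.8, -87.4,  87.4,  20.9]), -1.8) zmax 0.0661 [242. 221.]
lug? 51 [0.3864 0.0613 0.0633] (array([387. ,  59.6,  24.8,  17.6]), 22.1) zmax 0.069 [315. 344.]
lug? 179 [0.5178 0.2867 0.0739] (array([518.4, 282. ,  44.7,  11. ]), 89.6) zmax 0.0845 [390. 243.]
== wrist
green 5518 ztop 0.0405 pix [304.  80.] (array([446.8, -99. , 141.6,  63.6]), 16.5) zmin 0.016
green 198 ztop 0.2904 pix [364.  79.] (array([614.4,   9.2,  10.6,   4.3]), 12.2) zmin 0.0367
lug? 440 [ 0.7337 -0.0858  0.0637] (array([734.3, -89. ,  83.8,  21.1]), 0.3) zmax 0.0661 [313. 386.]
```

```bash
cat > m2.py <<'E'
from h import *
import pickle
o=pickle.load(open('c0.pkl','rb'))
for n in ['scene','side','wrist']:
    W,H=cloud(*o[n]); h,s,v=[H[...,i].astype(int) for i in range(3)]; z=W[...,2]; ok=o[n][1]>0; x,y=W[...,0],W[...,1]
    print('==',n)
    m=ok&(np.abs(z-.132)<.006)&(x>.4)&(x<1)&(y>0)&(y<.5)
    for c in comps(m,400): print('lid',c.sum(),rect(W[c][:,:2]),'z',np.median(z[c]).round(4))
    m=ok&(z>.150)&(z<.185)&(v<110)&(y>0)&(y<.5)&(x>.3)&(x<.9)
    for c in comps(m,20): print('handle',c.sum(),W[c].mean(0).round(4),rect(W[c][:,:2]),'zmax',np.percentile(z[c],95).round(4),np.argwhere(c).mean(0).round())
    m=ok&(z>.052)&(z<.11)&(y>-.2)&(y<-.04)&(x>.38)&(x<.54)
    for c in comps(m,8): print('lug?',c.sum(),W[c].mean(0).round(4),rect(W[c][:,:2]),'zmax',z[c].max().round(4),np.argwhere(c).mean(0).round())
    # walls of box (blue)
    m=ok&(h>105)&(h<130)&(s>120)&(z>.01)&(z<.125)&(y>0)&(y<.5)&(x>.4)&(x<1)
    for c in comps(m,100): print('box',c.sum(),rect(W[c][:,:2]))
    a=ok&(h>45)&(h<75)&(s>120)&(abs(z-.04)<.004)&(x>.35)&(y>-.22)&(y<-.02)
    print('mtop',a.sum(),rect(W[a][:,:2]))
    a=ok&(h>8)&(h<22)&(s>180)&(abs(z-.010)<.012)&(x>.35)&(y<-.22); print('tray',a.sum(),a.any() and rect(W[a][:,:2]))
E
python3 m2.py
```

```text
== scene
lid 7284 (array([630.7, 223.6, 246.4, 219.2]), -89.0) z 0.1318
handle 220 [0.5654 0.2219 0.1727] (array([564.3, 221.8, 106.1,  15.1]), -88.3) zmax 0.1778 [277. 441.]
lug? 67 [ 0.465  -0.1142  0.0753] (array([ 457.9, -116.3,   32.2,   12.8]), 15.1) zmax 0.0923 [240. 323.]
box 2417 (array([732.3, 226.3, 236.2,  20.2]), -88.5)
mtop 415 (array([ 454.9, -118.2,  144.7,  102.1]), 17.5)
tray 1503 (array([ 498.2, -342.2,  154.6,  119.9]), 5.7)
== side
lid 11720 (array([627.8, 223.9, 249.1, 217.1]), -88.2) z 0.1315
handle 406 [0.5586 0.228  0.1718] (array([559.7, 222.2, 112.1,  12.1]), -88.3) zmax 0.1765 [324. 228.]
lug? 182 [ 0.4503 -0.1129  0.0738] (array([ 451.7, -116.4,   28.1,   18.2]), 19.6) zmax 0.0907 [252. 335.]
box 4575 (array([564.8, 273.6, 306.9, 152.7]), 51.5)
mtop 1029 (array([ 450.8, -116.5,  136.8,  106.7]), 16.9)
tray 1439 (array([ 494.2, -341.7,  146.8,  125.3]), 5.7)
== wrist
lid 27475 (array([627.8, 121. , 205.7,  43.7]), 1.2) z 0.1312
lug? 1078 [ 0.4593 -0.1137  0.075 ] (array([ 453.8, -117.6,   30.1,   14.2]), 16.3) zmax 0.0897 [347.  75.]
box 3825 (array([630.6, 103.4, 196.4,   1.6]), 1.7)
mtop 5715 (array([ 450. , -109.6,  141.8,   86. ]), 16.3)
tray 388 (array([ 426.4, -313.2,   47.4,   14.7]), -85.2)
```

```bash
cat >> h.py <<'E'
def down(jaw):  # jaw: world angle (rad) of tool z, tool x down
    z=np.array([np.cos(jaw),np.sin(jaw),0]); x=np.array([0,0,-1.]); return np.column_stack([x,np.cross(z,x),z])
E
python3 - <<'E'
from h import *
import pickle
for j in [106.3,-73.7]:
    for p in [[.453,-.117,.20],[.453,-.117,.079]]: 
        q=inverse_kinematics(p,down(np.radians(j))); print(j,None if q is None else np.round(q,2))
for j in [95.7,-84.3]:
    q=inverse_kinematics([.496,-.341,.1],down(np.radians(j))); print('tray',j,None if q is None else np.round(q,2))
for j in [1.5,181.5]:
  for p in [[.565,.222,.25],[.565,.222,.17],[.56,.222,.2]]:
    q=inverse_kinematics(p,down(np.radians(j))); print('h',j,None if q is None else np.round(q,2))
E
```

```text
106.3 [ 0.5   0.18 -0.37  2.01  0.08  0.96  1.94]
106.3 [ 0.5   0.36 -0.4   2.13  0.22  0.69  1.81]
-73.7 [-0.04  0.15  0.23  2.04 -0.04  0.95 -1.08]
-73.7 [-0.02  0.33  0.22  2.16 -0.11  0.66 -1.01]
tray 95.7 [ 0.76  0.5  -0.3   1.82  0.19  0.85  2.04]
tray -84.3 [ 0.29  0.49  0.32  1.84 -0.2   0.84 -0.76]
h 1.5 [-0.35  0.34 -0.12  1.66  0.05  1.14 -0.46]
h 1.5 [-0.35  0.41 -0.12  1.75  0.06  0.98 -0.47]
h 1.5 [-0.35  0.37 -0.12  1.73  0.05  1.04 -0.47]
h 181.5 [ 0.34  0.6  -1.17  1.62  0.57  1.31  2.24]
h 181.5 [ 0.33  0.7  -1.18  1.71  0.69  1.21  2.14]
h 181.5 [ 0.34  0.65 -1.18  1.69  0.63  1.24  2.18]
```

```bash
python3 - <<'E'
from h import *
movep([.453,-.117,.20],down(np.radians(-73.7)))
s=sense(); p,d=camera('wrist'); save('w1.png',p); print(s['position'],s['time_s'])
W,H=cloud(p,d,camera_params('wrist'),s); z=W[...,2]; x,y=W[...,0],W[...,1]; ok=d>0
for lo,hi in [(.084,.095),(.053,.095),(.043,.052)]:
    m=ok&(z>lo)&(z<hi)&(abs(x-.453)<.06)&(abs(y+.117)<.06)&(H[...,2]>60)&(H[...,1]<90)
    for c in comps(m,40): print(lo,c.sum(),W[c].mean(0).round(4),rect(W[c][:,:2]),np.argwhere(c).mean(0).round())
h,S=H[...,0],H[...,1]
a=ok&(h>45)&(h<75)&(S>120)&(abs(z-.04)<.004); print('mtop',a.sum(),rect(W[a][:,:2]))
E
```

```text
[ 0.45423934 -0.11649886  0.20045916] 1.1417
0.084 759 [ 0.4532 -0.118   0.088 ] (array([ 452.9, -118.4,   29.3,   13.8]), 16.1) [233. 320.]
0.053 762 [ 0.4532 -0.118   0.0879] (array([ 452.9, -118.4,   29.2,   14. ]), 16.9) [233. 320.]
0.043 3435 [ 0.456  -0.1172  0.0471] (array([ 452.6, -118. ,   79.7,   43.9]), 17.2) [217. 320.]
mtop 14397 (array([ 403.3, -150. ,  278.8,  136.8]), 32.8)
```

View pics/w1.png

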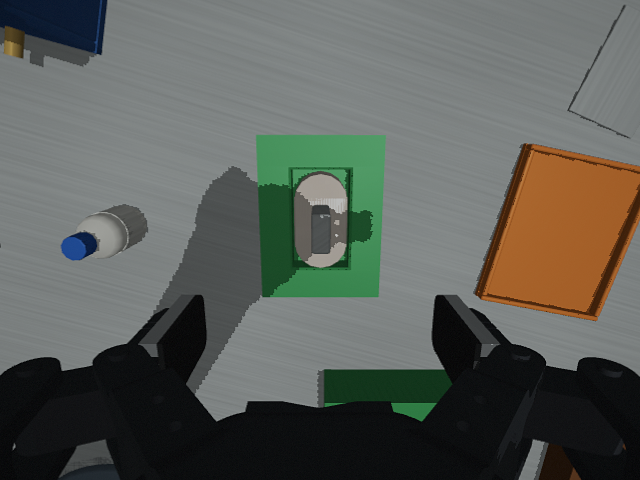

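The wrist picture shows the lug at (320,233), centred in the cavity with the jaws lined up; the bottle at (95,235) and the tray at right are well clear. Gripping now.

```bash
python3 - <<'E'
from h import *
R=down(np.radians(-73.2))
move_l([.4527,-.1181,.12],R,feed=.15)
hit=move_l([.4527,-.1181,.079],R,feed=.05,until_force=6); print('hit',hit,sense()['position'])
command_gripper(0.0,50); s=sense(); print(s['finger_gap'],s['wrist_force'],s['position'])
move_l([.4527,-.1181,.11],R,feed=.04); s=sense(); print(s['finger_gap'],s['wrist_force'])
move_l([.4527,-.1181,.17],R,feed=.08); s=sense(); print(s['finger_gap'],s['wrist_force'],s['position'],s['time_s'])
p,d=camera('wrist'); save('w2.png',p); p,d=camera('side'); save('s2.png',p)
E
```

```text
hit False [ 0.45291723 -0.11819247  0.07915479]
-8.102513085371268e-05 [-0.01931353 -1.18284916  3.03962958] [ 0.4529693  -0.11816685  0.07920475]
-0.0001444466857660352 [ 0.18453646  0.31710968 -1.08456253]
5.759680893164632e-05 [ 0.5382304  -0.28684986 -0.18020789] [ 0.45228835 -0.11798255  0.16956306] 5.4333
```

View pics/s2.png

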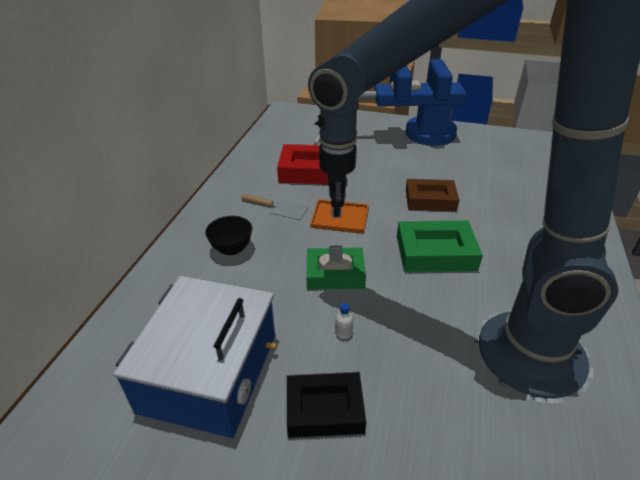

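View pics/w2.png

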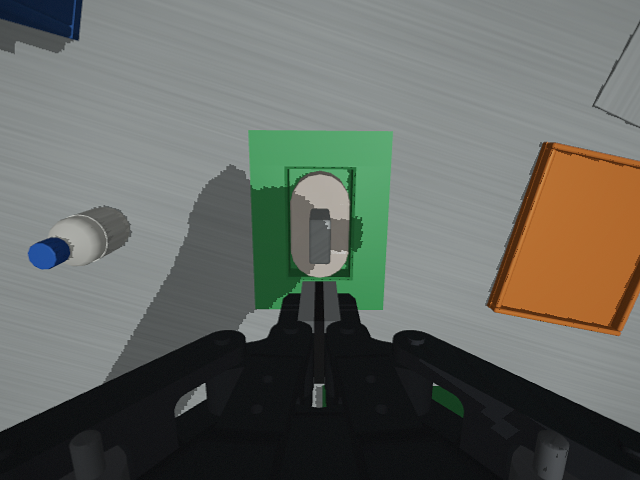

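The gripper missed: the fingers are shut (w2, tips at about (320,285)) and the casting is still in the mould with its lug at (320,236). I'll compare where the tips project with where they appear.

```bash
python3 - <<'E'
from h import *
import pickle
s=sense(); print(s['finger_gap'],s['position'],s['tcp_rot'].round(3))
R,t=s['tcp_rot'],s['position']
for n in ['side','scene','wrist']:
    p,d=camera(n); save(n+'3.png',p); c=camera_params(n)
    for lab,l in [('tcp',[0,0,0]),('grasp',[.006,0,0]),('tip',[.025,0,0])]:
        w=t+R@np.array(l)
        if n=='wrist': T=c['tool_from_camera']; cp=T[:3,:3].T@(np.array(l)-T[:3,3])
        else: cp=c['rotation'].T@(w-c['position'])
        px=cv2.projectPoints(cp.reshape(1,1,3),np.zeros(3),np.zeros(3),c['K'],c['dist'])[0].ravel(); print(n,lab,px.round(1),cp[2].round(3),d[int(px[1]),int(px[0])])
    W,H=cloud(p,d,c,s); z=W[...,2]; x,y=W[...,0],W[...,1]
    m=(d>0)&(abs(x-.453)<.06)&(abs(y+.118)<.06)&(z>.1)&(z<.19); 
    if m.any(): print(n,'finger zmin',np.percentile(z[m],[0,1,5]).round(4),'low mean',W[m&(z<np.percentile(z[m],5))].mean(0).round(4))
    m=(d>0)&(z>.084)&(z<.095)&(abs(x-.453)<.06)&(abs(y+.117)<.06)
    for cc in comps(m,20): print('lug',W[cc].mean(0).round(4),rect(W[cc][:,:2]))
    if n!='wrist': 
        u,v=px.astype(int); save(n+'3z.png',cv2.resize(p[v-50:v+70,u-60:u+60],(600,600)))
E
```

```text
0.00028099984397632116 [ 0.45221966 -0.1180104   0.16938986] [[-0.001  0.957  0.289]
 [ 0.     0.289 -0.957]
 [-1.    -0.001 -0.001]]
side tcp [335.8 218.7] 1.072 1.3498491
side grasp [335.7 220.8] 1.076 1.3378638
side tip [335.6 227.4] 1.088 1.3054063
side finger zmin [0.1773 0.1774 0.1777] low mean [ 0.4486 -0.1145  0.1774]
lug [ 0.4508 -0.1157  0.0877] (array([ 451. , -116.1,   26. ,   15.5]), 14.0)
scene tcp [323.3 211.8] 1.42 1.4038295
scene grasp [323.3 213.5] 1.425 1.6568925
scene tip [323.3 218.7] 1.438 1.662324
scene finger zmin [0.1819 0.1819 0.182 ] low mean [ 0.4613 -0.1125  0.1819]
lug [ 0.4553 -0.1169  0.0888] (array([ 453.1, -117. ,   34.7,   13.7]), 21.4)
wrist tcp [318.4 293.3] 0.163 0.13636959
wrist grasp [318.4 288. ] 0.169 0.14141801
wrist tip [318.4 273.3] 0.187 0.29083365
wrist finger zmin [0.1812 0.1816 0.1828] low mean [ 0.4625 -0.1151  0.1821]
lug [ 0.4534 -0.1181  0.0879] (array([ 452.9, -118.4,   29.7,   13.6]), 16.4)
```

View pics/side3z.png

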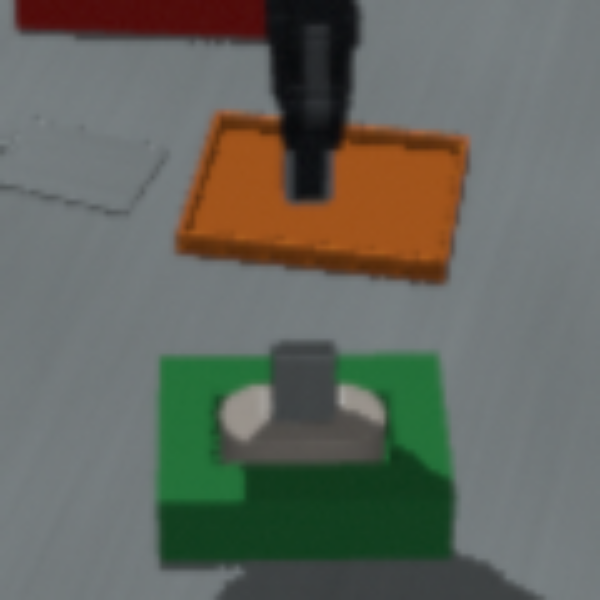

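View pics/scene3z.png

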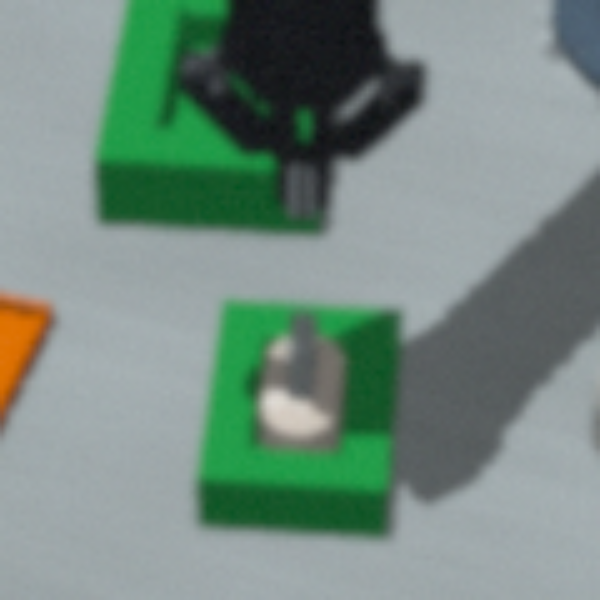

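```bash
python3 - <<'E'
from h import *
import pickle
o=pickle.load(open('c0.pkl','rb'))
for n in ['scene','side','wrist']:
    W,H=cloud(*o[n]); z=W[...,2]; x,y=W[...,0],W[...,1]
    m=(o[n][1]>0)&(abs(x-.675)<.075)&(abs(y)<.03)&(z>.15)&(z<.4)
    print(n,m.sum(),np.percentile(z[m],[0,1,3,10]).round(4),'start, expect tip open ~.2085')
command_gripper(0.085); s=sense()
for n in ['side','wrist']:
    p,d=camera(n); W,H=cloud(p,d,camera_params(n),s); z=W[...,2]; x,y=W[...,0],W[...,1]
    m=(d>0)&(np.hypot(x-.453,y+.118)<.07)&(z>.11)&(z<.4)
    print(n,m.sum(),np.percentile(z[m],[0,1,3,10]).round(4),s['position'],s['finger_gap'])
    # pad gap along jaw axis near the tips
    q=(W[m&(z<np.percentile(z[m],15))]-s['position'])@s['tcp_rot']; print(np.histogram(q[:,2],bins=np.arange(-.06,.061,.01))[0], q[:,0].max().round(4))
E
```

```text
scene 1152 [0.2408 0.2493 0.2546 0.2744] start, expect tip open ~.2085
side 2359 [0.2414 0.2485 0.2548 0.2747] start, expect tip open ~.2085
wrist 68938 [0.2419 0.249  0.2567 0.2778] start, expect tip open ~.2085
side 2087 [0.1914 0.1997 0.2116 0.273 ] [ 0.45270478 -0.11809802  0.17000451] 0.08481803465452446
[90 61 21 51 10  0 14  4  0  0  3  0] -0.0214
wrist 67815 [0.1906 0.1983 0.2058 0.2266] [ 0.45270478 -0.11809802  0.17000451] 0.08481803465452446
[ 733 4090    0    0    0    0    0    0    0    0 4092  723] -0.0206
```

All three cameras put the fingertips 33 mm higher (shorter tool) than documented, both at the start and now, while the lateral position agrees. I'll put that 33 mm offset into all targets.

```bash
python3 - <<'E'
from h import *
R=down(np.radians(-73.2))
print(sense()['position'])
move_l([.4527,-.1181,.07],R,feed=.12)
hit=move_l([.4527,-.1181,.046],R,feed=.04,until_force=6); print('hit',hit,sense()['position'])
command_gripper(0.0,50); s=sense(); print(s['finger_gap'],s['wrist_force'],s['position'])
if s['finger_gap']>.008:
    z0=s['position'][2]
    move_l([.4527,-.1181,z0+.05],R,feed=.05); s=sense(); print(s['finger_gap'],s['wrist_force'],s['position'],s['time_s'])
    p,d=camera('side'); save('s4.png',p[130:370,200:520]); p,d=camera('wrist'); save('w4.png',p)
E
```

```text
[ 0.45268046 -0.11810468  0.1699999 ]
hit False [ 0.45275486 -0.11814925  0.04593865]
0.01354041756074541 [-0.35146019 -0.16068525  1.30947298] [ 0.45287558 -0.11818999  0.04612896]
0.013345430076756624 [-0.11127254 -0.49471108 -3.23311375] [ 0.45239633 -0.11801898  0.09584173] 10.1
```

View pics/s4.png

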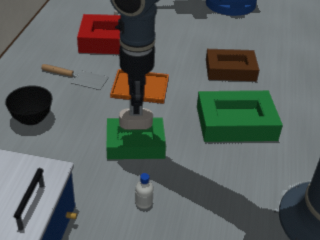

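View pics/w4.png

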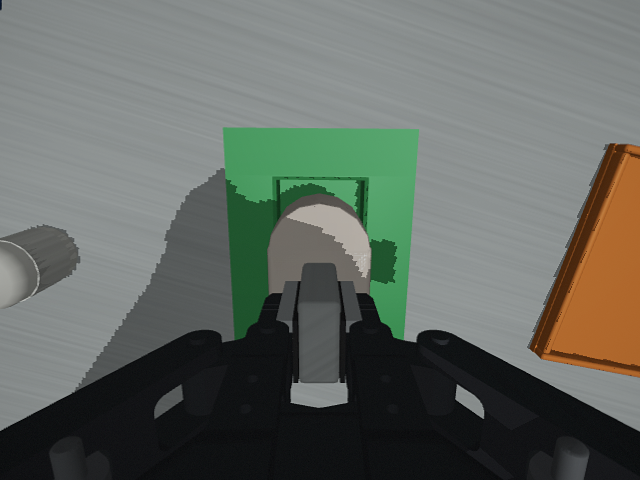

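The casting is held: side crop (137,118) shows it above the mould, and the lug is between the pads in the wrist view. On to the tray.

```bash
python3 - <<'E'
from h import *
R=down(np.radians(-73.2)); R2=down(np.radians(-84.3))
C=[.496,-.341]
move_l([.4527,-.1181,.13],R,feed=.1)
move_l(C+[.13],R2,feed=.12)
move_l(C+[.055],R2,feed=.1); s=sense(); print(s['finger_gap'],s['wrist_force'],s['position'])
hit=move_l(C+[.030],R2,feed=.02,until_force=4); s=sense(); print(hit,s['finger_gap'],s['wrist_force'],s['position'],s['time_s'])
p,d=camera('side'); save('s5.png',cv2.resize(p[150:270,260:420],(640,480))); p,d=camera('scene'); save('c5.png',cv2.resize(p[180:300,170:330],(640,480)))
E
```

```text
0.013477437815188417 [-0.58289801  0.60342521 -2.11248608] [ 0.49645851 -0.34144692  0.05556492]
True 0.013219565919350893 [-0.03134304 -0.56157385  5.1730716 ] [ 0.49592355 -0.34101007  0.03317464] 14.625
```

View pics/s5.png

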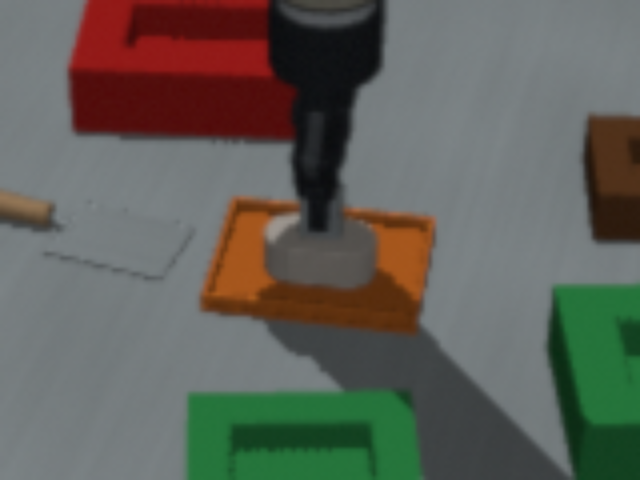

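View pics/c5.png

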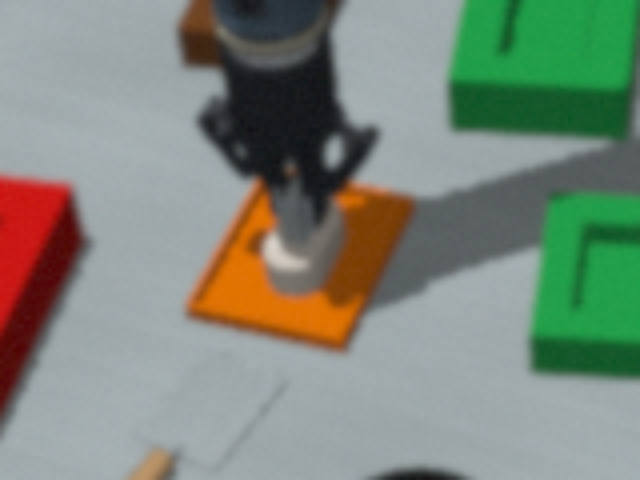

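The casting stands upright on the tray floor (side crop (320,255)), and contact came at the expected height. Releasing, then going above the lid handle to look.

```bash
python3 - <<'E'
from h import *
R2=down(np.radians(-84.3))
C=[.496,-.341]
command_gripper(.06); s=sense(); print(s['finger_gap'])
sleep(.2)
move_l([.496,-.341,.15],R2,feed=.1); sleep(.2)
s=sense(); p,d=camera('wrist'); save('w6.png',p)
W,H=cloud(p,d,camera_params('wrist'),s); z=W[...,2]; x,y=W[...,0],W[...,1]
m=(d>0)&(z>.066)&(z<.085)&(np.hypot(x-.496,y+.341)<.04); print('lug',m.sum(),W[m].mean(0).round(4))
m=(d>0)&(z>.028)&(z<.042)&(np.hypot(x-.496,y+.341)<.06)&(H[...,1]<90); print('foot',m.sum(),rect(W[m][:,:2]),np.percentile(z[m],[5,50,95]))
move_l([.496,-.341,.25],R2,feed=.15)
movep([.55,.222,.27],down(np.radians(1.5)))
command_gripper(.04)
s=sense(); print(s['position'],s['time_s'])
p,d=camera('wrist'); save('w7.png',p)
W,H=cloud(p,d,camera_params('wrist'),s); z=W[...,2]; x,y=W[...,0],W[...,1]
m=(d>0)&(z>.162)&(z<.185)&(abs(x-.565)<.05)&(abs(y-.222)<.08)&(H[...,2]<110)
for c in comps(m,40): print('handle',c.sum(),W[c].mean(0).round(4),rect(W[c][:,:2]),np.percentile(z[c],[50,95]).round(4),np.argwhere(c).mean(0).round())
m=(d>0)&(abs(z-.132)<.006); print('lid',rect(W[m][:,:2]),np.median(z[m]))
E
```

```text
0.05997919746073747
lug 1074 [ 0.4972 -0.3409  0.0747]
foot 4329 (array([ 496.1, -341.2,   79.1,   43.6]), 6.3) [0.03289966 0.03414693 0.03533152]
[0.55015607 0.22162579 0.26997636] 20.2
handle 2748 [0.5614 0.2243 0.1738] (array([561.7, 221.2, 110. ,  12. ]), -88.4) [0.1742 0.1757] [232. 336.]
lid (array([628.5, 223.4, 246.1, 213.9]), -88.4) 0.13114353091313893
```

View pics/w6.png

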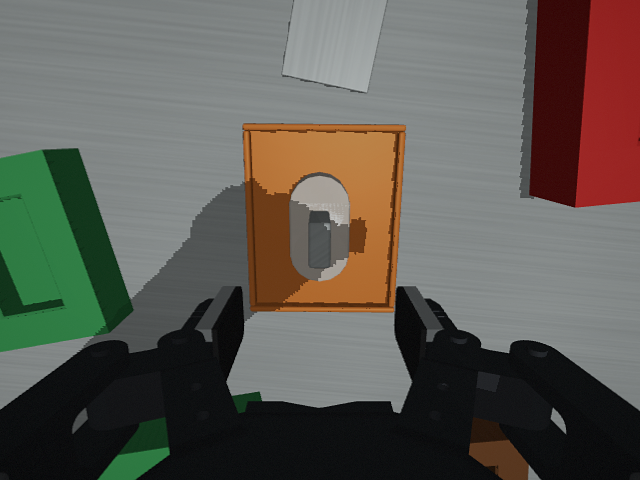

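View pics/w7.png

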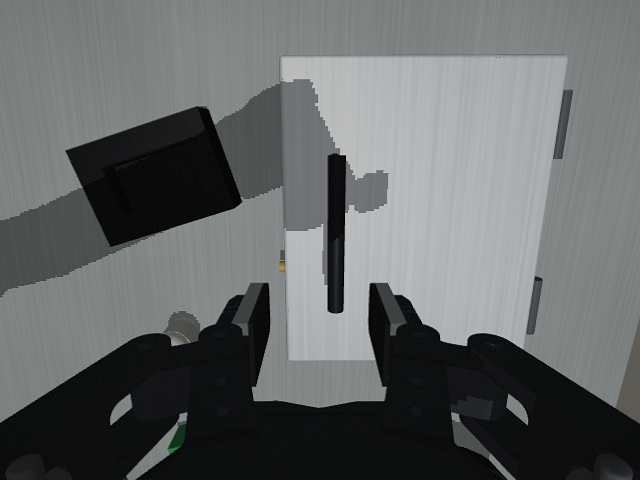

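Casting: foot centre (0.4961,-0.3412), lug axis upright, released. In w7 the handle runs from (336,155) to (336,312): centre (0.5617,0.2217), yaw about 1.6°. Gripping it now.

```bash
python3 - <<'E'
from h import *
R=down(np.radians(1.6)); C=[.5617,.2217]
move_l(C+[.22],R,feed=.12)
hit=move_l(C+[.143],R,feed=.06,until_force=8); s=sense(); print(hit,s['position'])
command_gripper(0,110); s=sense(); print(s['finger_gap'],s['wrist_force'],s['position'],s['time_s'])
p,d=camera('side'); save('s8.png',cv2.resize(p[220:460,90:410],(640,480)))
E
```

```text
False [0.56200042 0.22187978 0.14348409]
0.0085262679451372 [-1.16466784 -0.7135821   4.41837092] [0.56197424 0.22178434 0.14360838] 22.6583
```

View pics/s8.png

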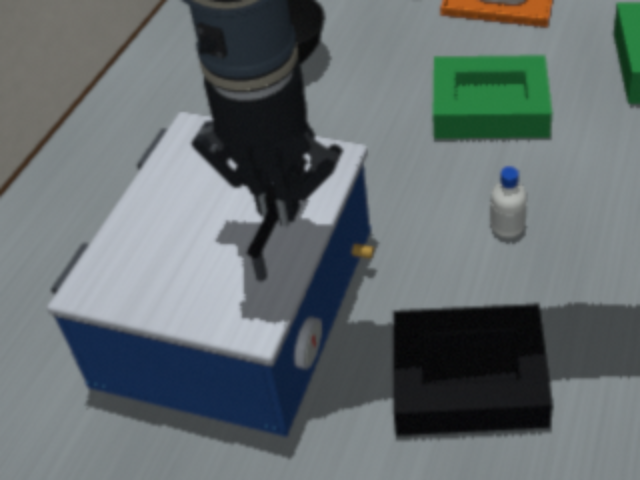

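```bash
python3 - <<'E'
from h import *
s=sense(); p,d=camera('wrist'); save('w9.png',p); print(s['finger_gap'],s['wrist_force'])
W,H=cloud(p,d,camera_params('wrist'),s); q=(W-s['position'])@s['tcp_rot']
m=(d>0)&(abs(q[...,1])<.02)&(abs(q[...,2])<.03)&(W[...,2]>.136)
for a in np.arange(-.03,.03,.005):
    k=m&(q[...,2]>=a)&(q[...,2]<a+.005)
    if k.sum()>10: print(a.round(3),k.sum(),'tip z min',W[k][:,2].min().round(4))
for n in ['scene','side']:
    pp,dd=camera(n); W,H=cloud(pp,dd,camera_params(n)); q=(W-s['position'])@s['tcp_rot']
    m=(dd>0)&(abs(q[...,1])<.016)&(abs(q[...,2])<.03)&(W[...,2]>.138)&(W[...,2]<.2)&(H[...,2]<130); print(n,m.sum(),m.any() and np.percentile(W[m][:,2],[0,2,10]).round(4))
    m=(dd>0)&(abs(q[...,1])>.02)&(abs(q[...,1])<.05)&(abs(q[...,2])<.015)&(W[...,2]>.155)&(W[...,2]<.19)&(H[...,2]<110); print(' bar',m.sum(),m.any() and (W[m].mean(0).round(4),np.percentile(W[m][:,2],[5,95]).round(4)))
save('w9z.png',cv2.resize(p[200:400,190:450],(780,600)))
E
```

```text
0.008428692015167936 [-1.33581673 -0.10669233  4.47951983]
-0.03 2299 tip z min 0.1945
-0.025 1085 tip z min 0.1916
-0.02 3403 tip z min 0.1592
-0.015 4468 tip z min 0.1563
-0.01 5409 tip z min 0.156
-0.005 3543 tip z min 0.1718
0.0 3654 tip z min 0.1712
0.005 5457 tip z min 0.156
0.01 4429 tip z min 0.1568
0.015 3279 tip z min 0.1593
0.02 1135 tip z min 0.1932
0.025 2313 tip z min 0.1952
scene 68 [0.1515 0.1546 0.16  ]
 bar 131 (array([0.5654, 0.2256, 0.1729]), array([0.1628, 0.1779]))
side 321 [0.1556 0.1583 0.1654]
 bar 137 (array([0.5575, 0.2423, 0.173 ]), array([0.1672, 0.1764]))
```

View pics/w9z.png

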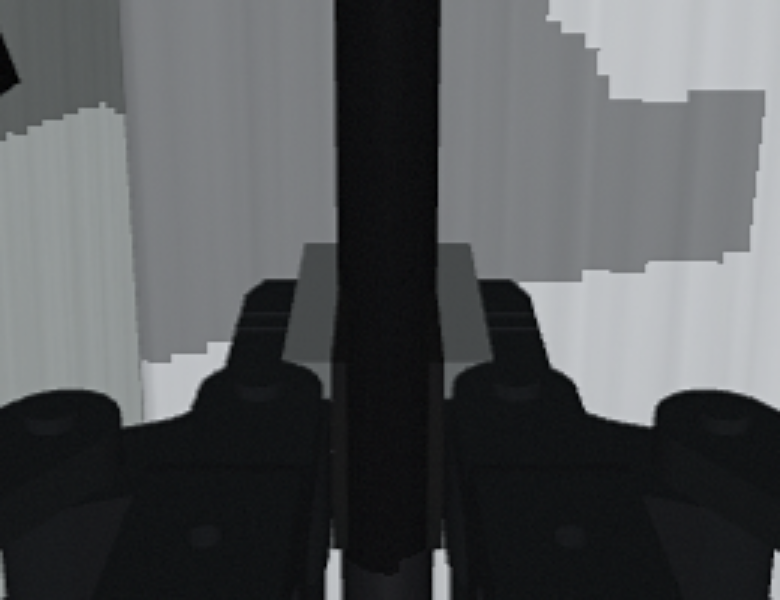

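The bar is squarely between the pads (zoom column 390), with the tips about 14 mm below its centre. Pulling along the hinge arc in small steps.

```bash
cat > lid.py <<'E'
from h import *
from scipy.spatial.transform import Rotation as Ro
yaw=np.radians(1.6); bx=np.array([np.cos(yaw),np.sin(yaw),0]); by=np.array([-np.sin(yaw),np.cos(yaw),0])
p0=np.array([.5618,.2218,.1436]); R0=down(yaw); hinge=np.array([.5617,.2217,.12])+.165*bx
def pose(t):
    Q=Ro.from_rotvec(by*t).as_matrix(); return hinge+Q@(p0-hinge), Q@R0
# true bar target check: bar rise
def go(t,feed=.02):
    p,R=pose(t); move_l(p,R,feed=feed); s=sense()
    print(round(t,3),'err',(s['position']-p).round(4),'F',s['wrist_force'].round(1),'gap',round(s['finger_gap'],4),'t',round(s['time_s'],2))
    return s
E
python3 - <<'E'
from lid import *
for t in [.015,.03,.045,.06,.075]: go(t)
p,d=camera('side'); save('s10.png',cv2.resize(p[220:460,90:410],(640,480)))
W,H=cloud(p,d,camera_params('side')); 
q=(W-hinge); u=q@bx; v=q@by; z=W[...,2]
m=(d>0)&(u>-.2)&(u<-.005)&(abs(v)<.115)&(z>.125)&(z<.2)&(H[...,2]>120)&(H[...,1]<60)
f=np.polyfit(u[m],z[m],1)
for i in range(5):
    r=abs(np.polyval(f,u)-z); mm=m&(r<.006); f=np.polyfit(u[mm],z[mm],1)
print('lid angle',-np.arctan(f[0]),mm.sum())
E
```

```text
0.015 err [-0.0004 -0.0001 -0.0013] F [ 1.9  1.3 -6.8] gap 0.0085 t 23.17
0.03 err [-0.0005 -0.0001 -0.0015] F [  3.5   2.1 -14.2] gap 0.0084 t 23.44
0.045 err [-0.0005 -0.0001 -0.0014] F [  5.6   3.1 -19.8] gap 0.0084 t 23.72
0.06 err [-0.0004 -0.0001 -0.0012] F [  3.8   3.  -20.2] gap 0.0085 t 23.99
0.075 err [-0.0001 -0.0001 -0.0005] F [  3.9   2.6 -17.9] gap 0.0084 t 24.27
lid angle 0.07154909092870947 6150
```

View pics/s10.png

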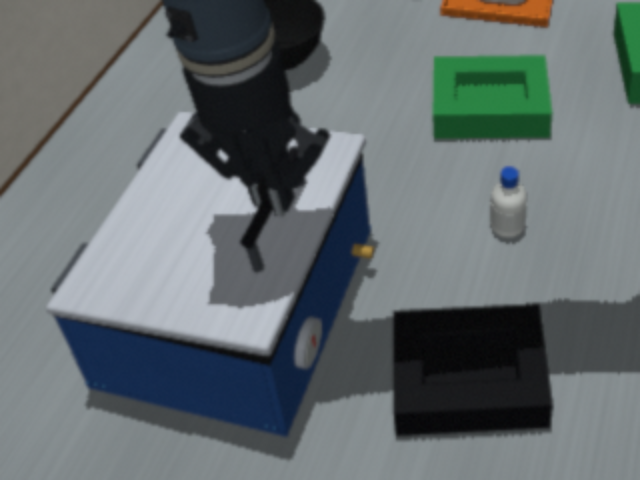

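The lid has broken free at a measured 0.072 rad (dark gap at (235,345)). Continuing to 0.155.

```bash
python3 - <<'E'
from lid import *
for t in [.09,.105,.12,.135,.155]: go(t)
sleep(1.0); s=sense(); print(s['position'],s['wrist_force'],s['finger_gap'],s['qd'].round(4),s['time_s'])
for n in ['side','scene']:
    p,d=camera(n); save(n+'11.png',p)
    W,H=cloud(p,d,camera_params(n)); 
    q=(W-hinge); u=q@bx; v=q@by; z=W[...,2]
    m=(d>0)&(u>-.2)&(u<-.005)&(abs(v)<.115)&(z>.125)&(z<.2)&(H[...,2]>120)&(H[...,1]<60)
    f=np.polyfit(u[m],z[m],1)
    for i in range(5):
        r=abs(np.polyval(f,u)-z); mm=m&(r<.006); f=np.polyfit(u[mm],z[mm],1)
    print('lid angle',-np.arctan(f[0]),mm.sum())
    x,y=W[...,0],W[...,1]
    m=(d>0)&(z>.045)&(z<.09)&(np.hypot(x-.496,y+.341)<.05); print('lug',m.sum(),W[m].mean(0).round(4),z[m].max())
E
```

```text
0.09 err [ 0.0004 -0.      0.0007] F [  3.2   1.5 -12.4] gap 0.0086 t 24.59
0.105 err [ 0.0005 -0.0001  0.0009] F [ 2.8  0.2 -8.3] gap 0.0084 t 24.87
0.12 err [ 0.0003 -0.      0.0007] F [ 2.9  0.7 -7.7] gap 0.0088 t 25.14
0.135 err [ 0.0002 -0.      0.0003] F [ 1.8  0.3 -6. ] gap 0.0084 t 25.42
0.155 err [ 0.0002 -0.0001  0.0002] F [ 2.2 -0.1 -5.6] gap 0.0083 t 25.73
[0.56744738 0.22191017 0.1687468 ] [ 3.04972371  0.4609463  -5.59402882] 0.008512120113349283 [-0.001  -0.0009 -0.0002 -0.0026  0.0006  0.0007 -0.0017] 26.7333
lid angle 0.1542327063999978 5578
lug 127 [ 0.4933 -0.3356  0.0625] 0.07764043518845953
lid angle 0.1539447411086659 6912
lug 101 [ 0.501  -0.3379  0.0658] 0.08021950405749068
```

View pics/side11.png

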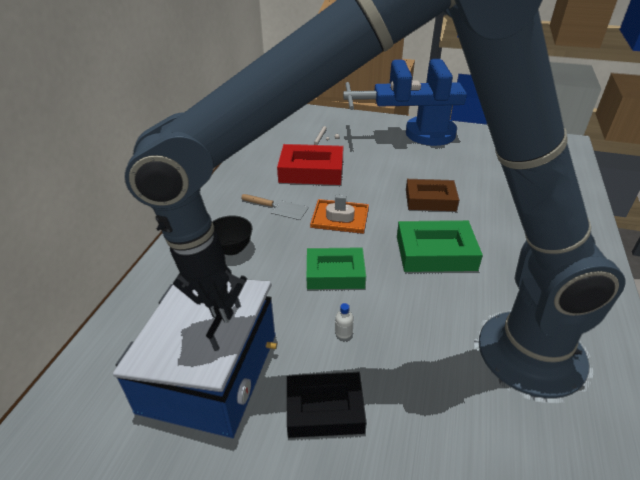

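The lid is held open with a gap at its front edge (225,380), and the casting stands in the tray at (340,210). The bottle (344,322), bowl (232,236) and spatula are where they were. Handing in.

```bash
python3 -c "
from rig import *
print(finish_job())"
```

```text
the job is handed in; nothing more can be done
None
```

The casting is out of the mould and standing released in the orange tray. The drying-box lid is held open at about 0.154 rad, a gap of roughly 31 mm. I handed the job in at about 27 s of the 54 s allowed; no verdict was reported.

- **Missed first grasp:** my first try closed on nothing, just above the lug, and moved nothing. All three cameras put the fingertips about 33 mm higher than the tool description gives. I used that offset for every later grasp, and the casting touched the tray floor within about 0.2 mm of the predicted height.
- **Casting:** after release the wrist camera put the foot centre at (0.496, -0.341), within about 1 mm of the aimed point, and the casting was upright. The last side picture shows it still standing there.
- **Lid:** I pulled in small steps along the hinge arc. The pull peaked at about 20 N, and the lid broke free with no jump. After a 1 s hold the side camera measured 0.1542 rad and the scene camera 0.1539. The arm was still and the wrist force steady at about 5.6 N.
- **Bystanders:** the bottle, bowl and spatula look unmoved in the last picture. I checked this by eye and did not measure it.
- **Reading that disagreed:** the fingers report 8.5 mm on the 12 mm handle bar. The close-up shows the bar squarely between the pads, and the reading did not change during the pull.

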